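Drift a stiff lap joint into line and drop in the bolt

ROBOT

A 6-joint arm with a two-finger parallel gripper is mounted at the origin on the work surface. World frame = base frame: x ahead of the robot, y to its left, z up, the work surface at z = 0. Lengths are in m, angles in rad, forces in N, time in s.
With the tool pointing down it reaches from about 0.275 to 0.875 m from the base axis. Payload 12.5 kg.
Tool frame: the origin (TCP) lies at the very end of the fingers, on their centre line; the grasp point (between the pads) lies 19 mm behind it; z points along the fingers, y is the line along which they close (so a half turn about z gives the same grasp; the last joint's range is limited). The gripper opens to 85 mm and grips with 20 to 120 N. Pads are 22 mm wide; open, the fingers measure 114 mm over their backs; the gripper's body (76 mm by 85 mm) begins 54 mm behind the grasp point. The pads swing forward as they close: fully open they stand 13 mm farther back than shut.
Start: joints at [1.031, 0.351, 1.652, -0, 1.139, -0.085], TCP at [0.242, 0.494, 0.231] pointing down, gripper open.
Joint ranges: [-2.75, 2.75], [-0.79, 2.1], [0.01, 2.65], [-1.57, 4.71], [0.07, 3.14], [-2.87, 2.87]. Speed limits (rad/s): [2.22, 2.22, 2.79, 3.14, 3.14, 3.14].

INTERFACE

Orientations are given as a 3x3 rotation matrix whose columns are the frame's x, y, z axes.
In Python, from bench import manip gives the robot as it stands. Calls block until the motion is done:
- manip.move_ptp(position, orientation): joint-space move of the TCP to a pose.
- manip.move_l(position, attitude=None, max_speed=0.15): straight line of the TCP; attitude=None keeps the orientation; max_speed is the mean speed in m/s.
- manip.move_j(angles): joint-space move.
- manip.set_gripper(opening, effort=None): opening from 0.0 (shut) to 1.0 (fully open); effort is the grip in N (None keeps the last); returns when the fingers have stopped.
- manip.dwell(seconds).
- manip.inverse_kinematics(position, orientation): joint angles nearest the present ones, or None.
- manip.grab_frame(name): name is "scene" or "top"; returns (picture, depth): 420x560x3 uint8, red, green, blue; 420x560 float32, m along the optical axis (not along the pixel's ray), 0 where there is no reading.
- manip.get_calibration(name): a dict with "camera_matrix" (3x3 intrinsics, pixels), "R" (3x3) and "t" (3): a world point X has camera coordinates R X + t. Camera axes: x right, y down, z forward; pixel columns grow to the right and rows downward; lengths in m; the calibration is good to about 2 mm. A picture is of the moment at which its call begins. get_calibration takes no time and is no camera call.
A pose or a line that the arm cannot do raises manip.Unreachable and nothing moves.
- manip.sign_off(): hands the job in; it is judged then, once.
Trained networks look in the newest picture that a camera, given by its name, has taken for a name from the list of things; names that differ only in an ending like _2 or _b are one class to them, and where a whole thing is asked for, a point or a joint stands for the part that bears it (a point fixed in the world has none). Each returns a list of dicts, best first, with "confidence" (0 to 1); they miss things now and then, are a little off and sometimes report something else, mostly with a low value. They report only what shows in the picture. A call takes as long as a camera call.
- manip.look_for(camera, name): "at" ([x, y, z] in m, in world coordinates, good to about 4 mm: the middle of the surface that is visible of it).
Readings, each from a call of its own:
- manip.current_time(): time.
- manip.current_qpos(): joint angles.
- manip.current_joint_vel(): joint speeds.
- manip.current_joint_torque(): joint torques, N m.
- manip.current_ee_pos(): TCP position.
- manip.current_tcp_rot(): TCP orientation.
- manip.current_force(): force on the tool from outside, world axes, zero at the start.
- manip.current_ft_torque(): the same for the moment, N m.
- manip.current_grip_width(): opening from 0.0 (shut) to 1.0 (fully open).
- manip.current_grip_force(): force on a finger pad.
Only numpy, scipy, OpenCV 4.12 (cv2) and the standard library are available. Lean on these libraries where they do the work, as an engineer would, in place of code of your own. Each camera call takes 0.05 s, during which the arm holds its last target. There are 200 camera calls.

TASK

The upper steel strap of the sloping lap joint has its bolt hole out of line with the hole in the flange underneath. Take the tapered drift from the rack and drive it down through the strap's hole and the hidden hole below until its handle's shoulder meets the strap, so that the strap swings into line. Then draw the drift out and swap in the cap-head bolt, through both holes, until its head sits flush on the strap; the drift must finish standing upright, fully down, in a free hole of the rack. Leave everything else on the bench and in the rack where it is.

Things in the scene. Friction and masses are not known exactly. Their poses are not given: they have to be found in the camera images.
- strap_hole (a point): Centre of the bolt hole's mouth on the top face of the upper strap, a bare steel bar 170 x 55 x 8 mm about 105 mm above the bench here, sloping 28 degrees, rising away from the robot. z = hole axis, out of the top face (leaning 28 degrees back to the robot); x = up along the strap; y = across it. Through hole 17 mm, 1 mm chamfer, 30 mm from the strap's lower end.
- strap_pivot (a point): Centre of the stud the strap pivots on, at its top face, 110 mm up the slope (x) from strap_hole; washer and nut stand 20 mm high; beyond it the joint's high end reaches 180 mm above the bench. Same axes as strap_hole. The strap swings only in its own plane, stiffly: about 5 N across it at the hole moves it, and it stays where it is left.
- stand: Fixed stand of the joint; origin on the bench below the strap's hole, z up. Under the strap it carries a fixed flange 80 mm wide, 10 mm thick (top 8 mm below the strap's top face), with a like 17 mm hole, open below. That hole lies 4 to 9 mm across from the strap's hole, on its +y or -y side (it varies, is not measured: feel with the drift or look in), and within 1 mm along x.
- drift: Tapered drift, plain steel, round, 131 mm long, 240 g, hanging upright in one of the rack's holes (it varies), shoulder on the board. Origin: centre of its tip; z = axis towards the handle. Tip 5 mm across, growing evenly to 16 mm at 48 mm; 16 mm shank to 71 mm; there a square shoulder; dark handle 22 mm across from 71 to 126 mm, narrowing to its end at 131 mm.
- bolt: Cap-head bolt, plain steel, 110 g, upright in one of the rack's holes (it varies). Origin: centre of its lower end; z = axis towards the head. Shank 14 mm across, 45 mm long, narrowed to 9 mm over its last 4 mm; round head 23 mm across, from 45 to 63 mm, its underside on the rack board.
- rack: Fixed grey steel rack: a board 60 x 265 x 12 mm, its top 95 mm above the origin, on two end boards, open beneath. Origin on the bench under its centre; y along the board, z up. Four 18 mm through holes along its middle (x = 0) at y = -97.5, -32.5, 32.5 and 97.5 mm; drift, bolt, chisel and eyebolt stand in them in any order.
- chisel: Bystander: short steel chisel in the rack, flat 13 x 26 mm top reaching 46 mm above the rack board, on a 24 mm square collar. Origin at its lower end.
- eyebolt: Bystander: steel eyebolt in the rack, upright 36 mm ring reaching 42 mm above the rack board on a 25 mm round collar. Origin at its lower end.
- hammer: Bystander: hammer lying near the far edge. Origin under its middle.
- wrench: Bystander: wrench lying nearest the robot. Origin under its middle.
- spray: Bystander: can 52 mm across, 160 mm tall, near the far edge. Origin under its centre.
- pipe_flange: Bystander: steel ring 68 mm across, 14 mm high, lying flat on the robot's left. Origin under its centre.
- offcut: Bystander: offcut of steel angle, 50 x 90 mm and 50 mm high, on the robot's right. Origin under its centre.

How it is judged:
By the outcome, as a careful person would: the job done as asked, in the order asked, and still so for the second after the job is handed in, with the robot touching nothing.
It also fails if it takes over 72 s, if anything falls off the work surface, if the arm or the gripper's body presses on something with over 40 N, if the wrist force passes 120 N, or if a joint passes its speed limit or range.

## Working session

There is one attempt and no reset: what is moved stays moved. The work goes in short steps, each a Python script; the robot and the scene stay as the last script left them, time stands still between calls to the robot, and variables do not carry over. Pictures are saved under pics/ and viewed, at most 10 in all, crops included, and the job is handed in when it is done.

```bash
mkdir -p pics; ls
python3 - <<'E'
from bench import manip as m
import cv2,numpy as np
for c in ("scene","top"):
    p,d=m.grab_frame(c); cv2.imwrite(f"pics/{c}0.png",p[:,:,::-1]); np.save(f"{c}_d.npy",d)
    k=m.get_calibration(c); print(c,k["camera_matrix"].round(1).tolist(),k["R"].round(3).tolist(),k["t"].round(3).tolist())
    for n in ("strap_hole","strap_pivot","drift","bolt","rack","chisel","eyebolt","stand"):
        print(n,[(np.round(r["at"],3).tolist(),round(r["confidence"],2)) for r in m.look_for(c,n)[:2]])
print(m.current_time(),m.current_force())
E
```

```text
pics
scene [[399.0, 0.0, 282.5], [0.0, 399.0, 211.4], [0.0, 0.0, 1.0]] [[-0.423, 0.906, 0.022], [0.498, 0.253, -0.829], [-0.757, -0.34, -0.558]] [0.234, -0.187, 1.413]
strap_hole [([0.405, -0.025, 0.002], 0.62), ([0.633, -0.16, 0.144], 0.61)]
strap_pivot [([0.638, -0.161, 0.148], 0.91)]
drift [([0.548, 0.158, 0.124], 0.68)]
bolt []
rack [([0.568, 0.203, 0.089], 0.9), ([0.373, -0.341, 0.026], 0.25)]
chisel [([0.571, 0.289, 0.119], 0.76)]
eyebolt [([0.557, 0.222, 0.113], 0.55)]
stand [([0.609, -0.151, 0.006], 0.6)]
top [[510.0, 0.0, 279.8], [0.0, 510.0, 209.4], [0.0, 0.0, 1.0]] [[0.014, -1.0, 0.006], [-0.995, -0.014, -0.102], [0.102, -0.004, -0.995]] [0.009, 0.59, 1.387]
strap_hole [([0.605, -0.163, 0.128], 0.97)]
strap_pivot [([0.6, -0.165, 0.135], 0.8)]
drift [([0.542, 0.152, 0.156], 0.55), ([0.601, -0.166, 0.133], 0.46)]
bolt [([0.726, 0.028, 0.026], 0.68)]
rack [([0.543, 0.187, 0.095], 0.78)]
chisel [([0.351, -0.351, 0.006], 0.64), ([0.561, 0.281, 0.136], 0.63)]
eyebolt []
stand [([0.584, -0.156, 0.008], 0.93), ([0.539, 0.156, 0.155], 0.18)]
0.9 [0.57051845 0.28458637 0.44292236]
```

View pics/scene0.png

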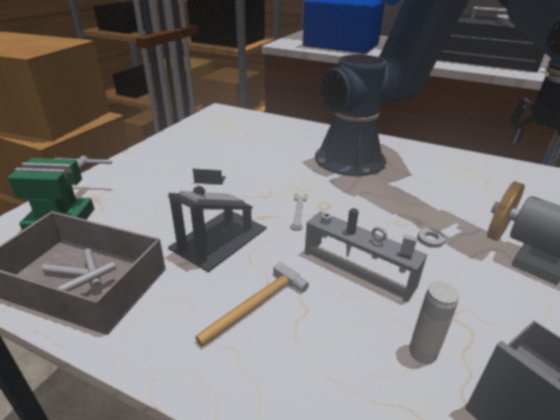

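View pics/top0.png

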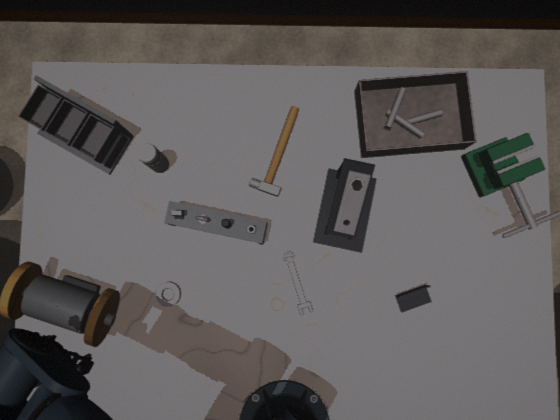

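The scene view shows the slanted joint at (210,205) and the rack at (365,250). In the top view the rack runs from (167,212) to (269,232): chisel (177,213), eyebolt (203,218), drift (227,223), bolt (251,229). The strap's hole is at (347,223) and its pivot nut at (357,185). Next I'll measure these with depth.

```bash
cat > h.py <<'E'
from bench import manip as m
import cv2,numpy as np
def cloud(c,d):
    k=m.get_calibration(c);K=k["camera_matrix"];v,u=np.mgrid[:d.shape[0],:d.shape[1]]
    P=np.stack([(u-K[0,2])/K[0,0]*d,(v-K[1,2])/K[1,1]*d,d],-1)
    X=(P-k["t"])@k["R"]; X[d<=0]=np.nan; return X
def pix(c,X):
    k=m.get_calibration(c);p=k["camera_matrix"]@(k["R"]@np.asarray(X)+k["t"]);return p[:2]/p[2]
E
python3 - <<'E'
from h import *
for c in ("top","scene"):
    X=cloud(c,np.load(f"{c}_d.npy")); x,y,z=np.moveaxis(X,-1,0)
    s=(z>.086)&(z<.104)&(abs(x-.545)<.12)&(abs(y-.19)<.2)
    P=X[s]; r=cv2.minAreaRect((P[:,:2]*1000).astype(np.float32)); print(c,"rack",r,np.median(P[:,2]),s.sum())
    for lo,hi in((.11,.16),):
      for yy in (.09,.16,.22,.28):
        q=(z>lo)&(z<hi)&(abs(x-.55)<.06)&(abs(y-yy)<.03); 
        if q.sum(): print("  obj",yy,q.sum(),X[q].mean(0).round(4),X[q].max(0).round(4))
    # strap plane
    s=(z>.085)&(z<.2)&(abs(x-.61)<.12)&(abs(y+.16)<.08); P=X[s]
    best=None; rng=np.random.default_rng(0)
    for i in range(500):
        a=P[rng.choice(len(P),3,0)]; n=np.cross(a[1]-a[0],a[2]-a[0]); n/=np.linalg.norm(n)+1e-12
        n*=np.sign(n[2]) or 1
        k=abs((P-a[0])@n)<.002
        if n[2]>.8 and (best is None or k.sum()>best.sum()): best=k
    Q=P[best]; o=Q.mean(0); n=np.linalg.svd(Q-o)[2][2]; n*=np.sign(n[2]); Q=P[abs((P-o)@n)<.003]
    print(c,"strap n",n.round(3),"tilt",np.degrees(np.arccos(n[2])),len(Q))
    ex=np.array([0,0,1])-n*n[2]; ex/=np.linalg.norm(ex); ey=np.cross(n,ex)
    r=cv2.minAreaRect((np.c_[(Q-o)@ex,(Q-o)@ey]*1000).astype(np.float32)); print("  o",o.round(4),"ex",ex.round(3),"rect",r)
    for i in (0,1):
        print(np.round([o+ (ex*b[0]+ey*b[1])/1000 for b in cv2.boxPoints(r)][2*i:2*i+2],4).tolist())
im=cv2.imread("pics/top0.png")
a=cv2.resize(im[145:260,305:390],None,fx=5,fy=5,interpolation=cv2.INTER_CUBIC)
b=cv2.resize(im[195:250,160:275],(425,203),interpolation=cv2.INTER_CUBIC)
a=cv2.convertScaleAbs(np.hstack([a[:, :], np.vstack([b,np.zeros((a.shape[0]-203,425,3),np.uint8)])[:,:370]]),alpha=1.8); cv2.imwrite("pics/c1.png",a); print(a.shape)
E
```

```text
top rack ((547.4967041015625, 189.36416625976562), (265.46673583984375, 60.43647384643555), 78.9713363647461) 0.0954921209271846 2004
  obj 0.09 54 [0.5284 0.0935 0.1141] [0.5388 0.1028 0.1192]
  obj 0.16 70 [0.5404 0.1552 0.1484] [0.5507 0.1665 0.1584]
  obj 0.22 43 [0.5531 0.2195 0.1317] [0.5588 0.2372 0.1405]
  obj 0.28 72 [0.566  0.2825 0.137 ] [0.5729 0.2971 0.1458]
top strap n [-0.414  0.241  0.878] tilt 28.60161491174168 1064
  o [ 0.609  -0.1547  0.1326] ex [ 0.759 -0.442  0.479] rect ((0.7507476806640625, -2.9763031005859375), (204.6063995361328, 74.76248931884766), 16.570152282714844)
[[0.5289, -0.1038, 0.0809], [0.5091, -0.1752, 0.0911]]
[[0.6872, -0.2114, 0.185], [0.7071, -0.14, 0.1748]]
scene rack ((548.702880859375, 191.63873291015625), (266.859375, 64.48394012451172), 78.7716064453125) 0.09377516141983915 2064
  obj 0.09 47 [0.53   0.0978 0.1117] [0.5421 0.108  0.1142]
  obj 0.16 195 [0.5481 0.1621 0.1356] [0.5548 0.1718 0.1557]
  obj 0.22 105 [0.5564 0.2251 0.1243] [0.5622 0.2411 0.1354]
  obj 0.28 206 [0.5714 0.2884 0.1284] [0.5765 0.3012 0.1419]
scene strap n [-0.427  0.242  0.871] tilt 29.401796636153 510
  o [ 0.6237 -0.1439  0.1345] ex [ 0.758 -0.429  0.491] rect ((-4.910369873046875, -15.317970275878906), (196.59767150878906, 76.65017700195312), 15.564306259155273)
[[0.538, -0.1009, 0.0805], [0.5173, -0.174, 0.0906]]
[[0.6869, -0.2093, 0.1836], [0.7076, -0.1362, 0.1735]]
(575, 795, 3)
```

View pics/c1.png

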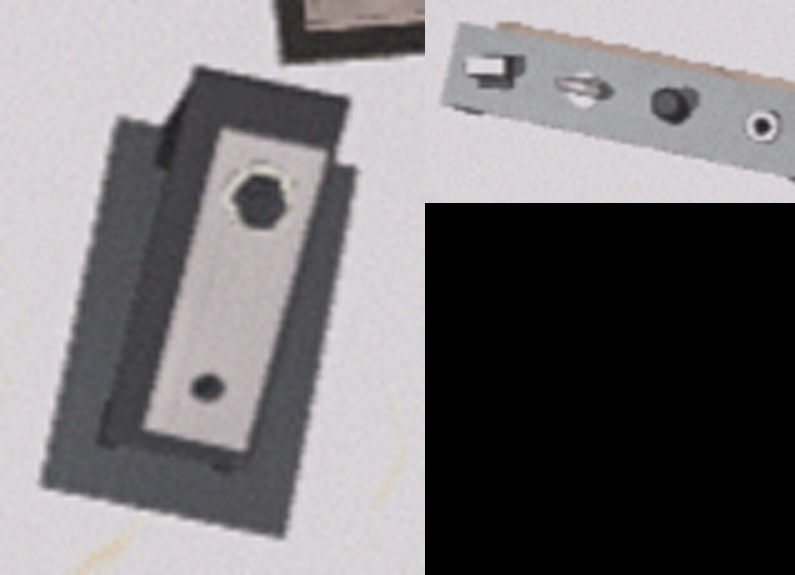

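The crop shows the strap's hole at about pixel (346.6,222.4), its nut at (357,185) and the bolt's round head in the rack's end hole. The first plane fit was contaminated by the flange, so I'll refit using bright strap pixels only, get the stand yaw from the base plate, and use the strap/flange yaw difference to find which side the hidden hole is on.

```bash
cat > meas.py <<'E'
from h import *
im=cv2.imread("pics/top0.png"); g=im.mean(2); d=np.load("top_d.npy")
X=cloud("top",d); x,y,z=np.moveaxis(X,-1,0)
roi=np.zeros(g.shape,bool); roi[140:260,305:385]=1
print("grey samples strap/table/flange",g[205,350],g[250,330],g[200,340])
# base plate
s=roi&(z<.02)&(g<80); 
for zl in (.012,): 
    P=X[s]; print("plate",np.median(P[:,2]),cv2.minAreaRect((P[:,:2]*1000).astype(np.float32)))
# strap mask: bright, high
s=(roi&(z>.07)&(g>95)).astype(np.uint8)
n,l,st,_=cv2.connectedComponentsWithStats(s); i=1+st[1:,4].argmax(); s=l==i
e=cv2.erode(s.astype(np.uint8),np.ones((3,3)))>0
P=X[e]; P=P[P[:,2]<.16]; o=np.median(P,0)
for it in range(5):
    q=P-P.mean(0); nn=np.linalg.svd(q)[2][2]; nn*=np.sign(nn[2]); P=P[abs(q@nn)<.004]
o=P.mean(0); print("n",nn.round(3),"tilt",np.degrees(np.arccos(nn[2])),"az up",np.degrees(np.arctan2(-nn[1],-nn[0])),o,len(P))
def ray(u,v,n,o):
    k=m.get_calibration("top"); r=k["R"].T@np.linalg.inv(k["camera_matrix"])@[u,v,1]; c=-k["R"].T@k["t"]
    return c+r*((o-c)@n)/(r@n)
for az in (-8,-11,-14):
    a=np.radians(az); t=np.radians(28); n=np.array([-np.sin(t)*np.cos(a),-np.sin(t)*np.sin(a),np.cos(t)])
    ex=np.array([np.cos(t)*np.cos(a),np.cos(t)*np.sin(a),np.sin(t)]); ey=np.cross(n,ex)
    print("az",az,"resid",np.std((P-o)@n))
    c,_=cv2.findContours(s.astype(np.uint8),cv2.RETR_CCOMP,cv2.CHAIN_APPROX_NONE)
    big=max(c,key=cv2.contourArea)[:,0].astype(float)
    W=np.array([ray(u,v,n,o) for u,v in big]); L=np.c_[(W-o)@ex,(W-o)@ey]*1000
    print("  strap rect",cv2.minAreaRect(L.astype(np.float32)))
    for k in c:
        if 3<cv2.contourArea(k)<400:
            (u,v),_=cv2.minEnclosingCircle(k); w=ray(u,v,n,o); print("  hole",(u,v),cv2.contourArea(k),w.round(4),((w-o)@ex*1000).round(1),((w-o)@ey*1000).round(1))
    # flange: dark, high
    f=roi&(z>.06)&(g<95)&(abs((X-o)@n+.008)<.006)
    W=X[f]; r=cv2.minAreaRect((np.c_[(W-o)@ex,(W-o)@ey]*1000).astype(np.float32)); print("  flange",f.sum(),r)
big=cv2.resize(im[180:245,310:385],(750,650)[:2],interpolation=cv2.INTER_NEAREST)[:590]
E
python3 meas.py
```

```text
grey samples strap/table/flange 98.66666666666667 117.0 41.666666666666664
plate 0.00848289385858687 ((648.8443603515625, -178.72483825683594), (146.70510864257812, 332.6716613769531), 76.83573150634766)
n [-0.463  0.079  0.883] tilt 27.995348198145983 az up -9.680125134081553 [ 0.58515877 -0.16337328  0.12516175] 558
az -8 resid 0.0019772711330029624
  strap rect ((14.239791870117188, -1.2324790954589844), (51.598358154296875, 168.0951385498047), 86.80181884765625)
  hole (346.3333435058594, 222.0) 58.0 [ 0.5508 -0.1572  0.1066] -39.5 1.4
  hole (363.5, 181.5) 5.5 [ 0.6501 -0.1933  0.1616] 77.5 -20.6
  hole (350.0, 180.5) 4.0 [ 0.6524 -0.1592  0.1602] 74.7 13.5
  hole (357.0, 184.5) 125.5 [ 0.6429 -0.1775  0.1566] 67.0 -6.0
  hole (351.5, 179.0) 4.0 [ 0.6559 -0.1627  0.1624] 79.3 10.5
  hole (356.5, 177.0) 8.0 [ 0.6607 -0.1749  0.1658] 86.5 -0.9
  flange 1090 ((18.59850311279297, 5.681892395019531), (80.43215942382812, 213.1598663330078), 87.12712860107422)
az -11 resid 0.001973651622628212
  strap rect ((14.3201904296875, -0.5581340789794922), (51.41548538208008, 167.7291259765625)
[... 479 characters left out ...]
586, 213.1681365966797), 89.77989196777344)
az -14 resid 0.0020282344367347875
  strap rect ((14.383026123046875, 0.12027549743652344), (167.31898498535156, 51.268131256103516), 2.1046152114868164)
  hole (346.3333435058594, 222.0) 58.0 [ 0.5508 -0.1572  0.1066] -39.4 -2.3
  hole (363.5, 181.5) 5.5 [ 0.65   -0.1931  0.1624] 79.4 -13.2
  hole (350.0, 180.5) 4.0 [ 0.6525 -0.1593  0.1594] 72.9 20.2
  hole (357.0, 184.5) 125.5 [ 0.6429 -0.1775  0.1568] 67.3 0.3
  hole (351.5, 179.0) 4.0 [ 0.656  -0.1628  0.1617] 77.7 17.7
  hole (356.5, 177.0) 8.0 [ 0.6607 -0.1749  0.1656] 86.2 7.1
  flange 1083 ((17.972633361816406, 7.836391448974609), (213.16477966308594, 80.44583892822266), 2.430551052093506)
```

```bash
cat >> h.py <<'E'
A=np.radians(-11.2);T=np.radians(28)
N=np.array([-np.sin(T)*np.cos(A),-np.sin(T)*np.sin(A),np.cos(T)])
EX=np.array([np.cos(T)*np.cos(A),np.cos(T)*np.sin(A),np.sin(T)]);EY=np.cross(N,EX)
H=np.array([.5508,-.1572,.1066])
RX=np.array([np.cos(A),np.sin(A),0]);RY=np.array([-np.sin(A),np.cos(A),0]);RC=np.array([.5478,.190,0])
def ori(z,y): return np.c_[np.cross(y,z),y,z]
DN=np.array([0,0,-1.])
DRIFT=RC-.0325*RY; BOLT=RC-.0975*RY
def fs(n=3):
    return np.mean([m.current_force() for _ in range(n)],0)
E
python3 - <<'E'
from h import *
print(DRIFT,BOLT,EY)
for s in (1,-1):
  for nm,p,R in (("rk",DRIFT+[0,0,.105],ori(DN,s*RY)),("bolt",BOLT+[0,0,.1],ori(DN,s*RX)),("bolt90",BOLT+[0,0,.1],ori(DN,s*RY)),("rkup",DRIFT+[0,0,.24],ori(DN,s*RY)),
    ("pre",H+N*.13,ori(-N,s*EY)),("preX",H+N*.13,ori(-N,s*EX)),("in",H+N*.01,ori(-N,s*EY))):
    q=m.inverse_kinematics(p,R); print(s,nm,None if q is None else np.round(q,2))
E
```

```text
[0.54148738 0.15811896 0.        ] [0.52886215 0.09435687 0.        ] [0.19423435 0.98095516 0.        ]
1 rk [ 0.2   0.53  1.72 -0.    0.89 -1.17]
1 bolt [ 0.09  0.5   1.79 -0.    0.85  0.29]
1 bolt90 [ 0.09  0.5   1.79 -0.    0.85 -1.29]
1 rkup [ 0.2   0.37  1.6  -0.    1.17 -1.17]
1 pre [-0.44  0.11  2.08  0.24  0.49 -2.  ]
1 preX [-0.44  0.11  2.08  0.24  0.49 -0.43]
1 in [-0.41  0.4   2.04  0.41  0.25 -2.16]
-1 rk [ 0.2   0.53  1.72 -0.    0.89  1.97]
-1 bolt [ 0.09  0.5   1.79 -0.    0.85 -2.86]
-1 bolt90 [ 0.09  0.5   1.79 -0.    0.85  1.86]
-1 rkup [ 0.2   0.37  1.6  -0.    1.17  1.97]
-1 pre [-0.44  0.11  2.08  0.24  0.49  1.14]
-1 preX [-0.44  0.11  2.08  0.24  0.49  2.71]
-1 in [-0.41  0.4   2.04  0.41  0.25  0.98]
```

Run:
```python
from h import *
R=ori(DN,-RY)
t0=m.current_time()
m.move_ptp(DRIFT+[0,0,.19],R)
m.set_gripper(.5,90)
print("t",m.current_time()-t0)
f0=fs(); m.move_l(DRIFT+[0,0,.105]); print("f",fs()-f0,m.current_time()-t0)
m.set_gripper(0.0,90)
print("grip",m.current_grip_width(),m.current_grip_force(),"f",fs()-f0,m.current_time()-t0, m.current_ee_pos())
p,d=m.grab_frame("top"); cv2.imwrite("pics/top1.png",p[:,:,::-1])
p,d=m.grab_frame("scene"); cv2.imwrite("pics/s1.png",cv2.resize(p[170:310,280:460,::-1],None,fx=4,fy=4,interpolation=cv2.INTER_CUBIC))
```

```text
t 2.275
f [-0.77857804  1.48431098 -0.1548746 ] 2.9917000000000002
grip 0.2358990641158904 87.6295955479145 f [-2.55792417  0.49271581  4.57603425] 3.3167000000000004 [0.542072   0.15826668 0.10628577]
```

View pics/s1.png

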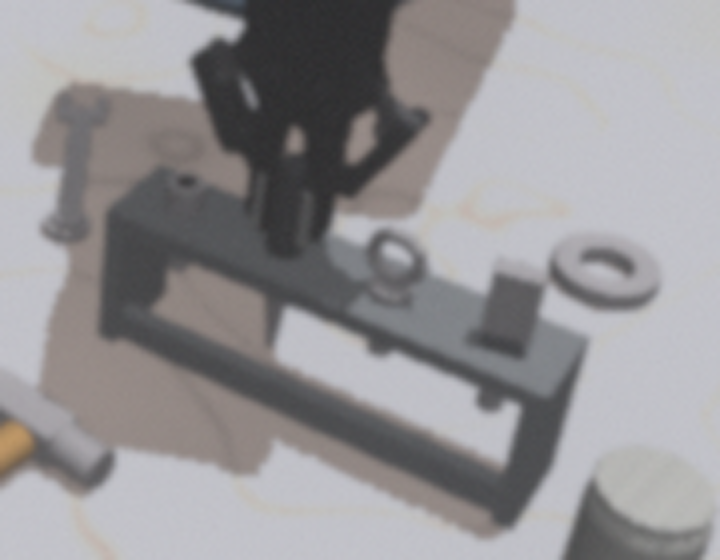

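The scene crop shows the handle at (290,200) between the fingers and its neighbours untouched. The drift is gripped; now I'll lift it and carry it to a pose above the strap hole.

Run:
```python
from h import *
t0=m.current_time()
m.move_l(DRIFT+[0,0,.245],max_speed=.25)
print("lift f",fs(),m.current_grip_width(),m.current_time()-t0)
tip=H+.0035*EY+.03*N
m.move_l(tip+.081*N,ori(-N,-EY),max_speed=.25)
m.dwell(.2)
print("f",fs(),m.current_grip_width(),m.current_time()-t0,m.current_ee_pos()-(tip+.081*N))
p,d=m.grab_frame("top"); np.save("top2_d.npy",d); a=p[150:270,295:395,::-1]
p,d2=m.grab_frame("scene"); b=p[130:270,140:280,::-1]
a=cv2.resize(a,(450,540),interpolation=cv2.INTER_CUBIC); b=cv2.resize(b,(350,350),interpolation=cv2.INTER_CUBIC); b=cv2.copyMakeBorder(b,0,190,0,0,0)
cv2.imwrite("pics/pre.png",cv2.convertScaleAbs(np.hstack([a,b]),alpha=1.6))
print(pix("top",H),pix("top",tip))
```

```text
lift f [ 0.6674024   0.02420554 -3.20789962] 0.23722821611420564 0.7083000000000004
f [-0.42010615 -0.23931397 -1.63881638] 0.23442559418666012 2.5915999999999997 [1.08890660e-04 3.41145370e-04 4.61510443e-05]
[346.34047644 222.00544748] [345.33439413 226.26562093]
```

View pics/pre.png

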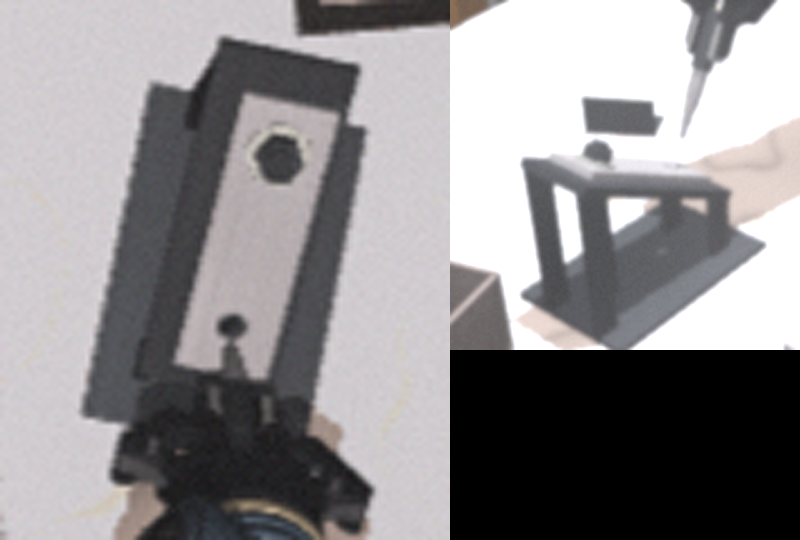

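In the top crop the tip is at about pixel (346.5,226), right over the hole's line and roughly 3 mm to -y of where I commanded it. I'll shift it 3 mm towards +y and feel downwards.

```bash
cat > ins.py <<'E'
from h import *
def loc(f): return np.array([f@EX,f@EY,f@N])
def step(ox,oy,h,sp=.05,L=.081):
    m.move_l(H+ox*EX+oy*EY+(h+L)*N,max_speed=sp)
E
python3 - <<'E'
from ins import *
t0=m.current_time(); ox,oy=0,.0063
step(ox,oy,.012,.1); m.dwell(.1); b=loc(fs(5)); np.save("b.npy",b)
h=.012
while h>-.024:
    h-=.003; step(ox,oy,h); f=loc(fs())-b; print(round(h,4),f.round(1),round(m.current_time()-t0,2))
    if f[2]>8 or np.hypot(f[0],f[1])>10: break
E
```

```text
0.009 [-0.6 -0.6 -1. ] 0.68
0.006 [-0.3 -0.5 -0. ] 0.93
0.003 [-1.5 -0.4 -1. ] 1.18
0.0 [-0.8  0.  -0.8] 1.43
-0.003 [-1.4 -0.1 -1.5] 1.68
-0.006 [-1.2 -1.  -1.1] 1.93
-0.009 [-1.3  0.7 -1.5] 2.18
-0.012 [-0.9 -0.4 -1. ] 2.43
-0.015 [-1.1 -0.1 -0.9] 2.68
-0.018 [-1.  -0.8 -1.6] 2.93
-0.021 [-1.4 -2.6 -2.2] 3.18
-0.024 [-2.2 -3.9 -3.4] 3.43
-0.027 [-1.6 -4.6 -3.7] 3.68
```

```bash
cat > drive.py <<'E'
from ins import *
import json
b=np.load("b.npy"); t0=m.current_time(); ox,oy,h=0,.0063,-.027
while h>-.073:
    h-=.002; step(ox,oy,h,.04)
    for k in range(6):
        f=loc(fs())-b; dx=dy=0
        if abs(f[0])>4: dx=np.clip(1.0e-4*f[0],-.001,.001)
        if f[1]>3 or f[1]<-9: dy=np.clip(1.0e-4*(f[1]+(5 if f[1]<0 else 0)),-.001,.001)
        if dx==0 and dy==0: break
        ox+=dx; oy+=dy; step(ox,oy,h,.04)
    e=m.current_ee_pos()-H
    print(round(h,4),np.round([ox*1e3,oy*1e3],2),f.round(1),"act",np.round([e@EX*1e3,e@EY*1e3,(e@N-.081)*1e3],1),k,round(m.current_time()-t0,2))
    if f[2]>22 or np.linalg.norm(f)>60: break
json.dump([ox,oy,h],open("st.json","w")); print(m.current_time(),m.current_grip_width())
E
python3 drive.py
```

```text
-0.029 [0.  6.3] [-1.2 -4.5 -2.6] act [ -0.    6.3 -29. ] 0 0.25
-0.031 [0.  6.3] [-1.  -4.2 -2.8] act [ -0.    6.3 -31. ] 0 0.5
-0.033 [0.  6.3] [-2.9 -5.4 -2.3] act [ -0.1   6.3 -33. ] 0 0.75
-0.035 [0.  6.3] [-3.8 -5.3 -1.6] act [ -0.1   6.3 -35.1] 0 1.0
-0.037 [0.  6.3] [-2.4 -4.1 -1.5] act [ -0.1   6.3 -37. ] 0 1.25
-0.039 [0.  6.3] [-2.9 -4.8 -1.7] act [ -0.1   6.4 -39.1] 0 1.5
-0.041 [0.  6.3] [-3.5 -3.4 -1.5] act [ -0.2   6.4 -41.1] 0 1.75
-0.043 [0.  6.3] [-3.6 -3.4 -2.2] act [ -0.3   6.5 -43.1] 0 2.0
-0.045 [-0.44  6.3 ] [-3.7 -0.4 -2.4] act [ -0.5   6.5 -45. ] 1 2.5
-0.047 [-0.86  6.3 ] [-2.7  1.8 -1.6] act [ -0.8   6.4 -47. ] 1 3.0
-0.049 [-0.86  6.63] [-3.6  2.6  0.4] act [ -0.9   6.6 -49. ] 1 3.5
-0.051 [-0.86  6.99] [-3.2  1.   0.2] act [ -0.9   6.9 -51. ] 1 4.0
-0.053 [-1.29  7.31] [-1.   1.4 -1.6] act [ -1.1   7.2 -53. ] 2 4.75
-0.055 [-1.29  7.31] [-2.8  1.7  0.1] act [ -1.2   7.3 -55. ] 0 5.0
-0.057 [-1.29  7.7 ] [-0.6  2.9 -1.7] act [ -1.2   7.6 -57. ] 1 5.5
-0.059 [-1.29  7.7 ] [-1.1  1.6 -0.3] act [ -1.2   7.7 -59.1] 0 5.75
-0.061 [-1.29  7.7 ] [-1.7  1.6 -1.1] act [ -1.3   7.7 -61.1] 0 6.0
-0.063 [-1.29  7.7 ] [-1.3  1.3 -1. ] act [ -1.3   7.7 -63.2] 0 6.25
-0.065 [-1.29  7.7 ] [-0.6  1.1 -1.5] act [ -1.3   7.7 -65.2] 0 6.5
-0.067 [-1.29  7.7 ] [-1.2  1.6 -1.6] act [ -1.3   7.7 -67.2] 0 6.75
-0.069 [-1.29  7.7 ] [-0.9  2.5 -1.4] act [ -1.3   7.7 -69.1] 0 7.0
-0.071 [-1.29  7.7 ] [-3.9  2.3 12.3] act [ -1.3   7.7 -70.7] 0 7.25
-0.073 [-3.75  8.09] [-2.5  1.5 43.6] act [ -1.3   7.8 -71.1] 5 8.75
19.4417 0.22992942823296025
```

The shoulder is seated, with a firm axial force at 71 mm. Now I'll withdraw the drift and put it back in its own hole.

Run:
```python
from ins import *
t0=m.current_time()
step(-.0013,.0077,-.0705,.03); print((loc(fs())-np.load("b.npy")).round(1),m.current_ee_pos())
step(-.0013,.0077,-.045,.1); print((loc(fs())-np.load("b.npy")).round(1))
step(-.0013,.0077,.035,.15)
m.move_l(DRIFT+[0,0,.245],ori(DN,-RY),max_speed=.25)
m.dwell(.2); b=fs(5); print("b",b,m.current_time()-t0)
p,d=m.grab_frame("top"); cv2.imwrite("pics/x.png",cv2.convertScaleAbs(cv2.resize(p[145:265,160:390,::-1],None,fx=3.4,fy=3.4,interpolation=cv2.INTER_CUBIC),alpha=1.6))
p,d=m.grab_frame("scene"); cv2.imwrite("pics/s3.png",cv2.convertScaleAbs(cv2.resize(p[110:290,270:450,::-1],None,fx=3.3,fy=3.3,interpolation=cv2.INTER_CUBIC),alpha=1.3))
m.move_l(DRIFT+[0,0,.185],max_speed=.15)
z=.185;x=y=0
while z>.107:
    z-=.006 ; z=max(z,.1065)
    m.move_l(DRIFT+x*RX+y*RY+[0,0,z],max_speed=.06); f=fs()-b
    fx,fy=f@RX,f@RY
    print(round(z,4),np.round([fx,fy,f[2]],1),round(m.current_time()-t0,1))
    if f[2]>10: break
    if abs(fx)>5: x+=np.clip(1e-4*fx,-5e-4,5e-4)
    if abs(fy)>5: y+=np.clip(1e-4*fy,-5e-4,5e-4)
print(x,y,m.current_time())
```

```text
[-1.3  2.9  3.7] [ 0.54637085 -0.14844976  0.1152471 ]
[-1.8  1.  -1.1]
b [-0.91480409  0.07825887 -1.43532383] 3.2082999999999977
0.179 [ 0.7  0.2 -0. ] 4.1
0.173 [ 0.2  1.1 -0.7] 4.4
0.167 [ 1.1 -0.4 -1.3] 4.6
0.161 [ 1.4  0.2 -1.4] 4.9
0.155 [ 0.9  0.3 -0. ] 5.1
0.149 [ 1.2  0.  -0.6] 5.4
0.143 [-0.1  0.2 -0.1] 5.6
0.137 [ 1.   0.3 -0.5] 5.9
0.131 [ 0.6 -0.3 -0.9] 6.1
0.125 [ 0.6  1.4 -0.7] 6.4
0.119 [ 1.3  1.  -1. ] 6.6
0.113 [ 1.7  0.1 -0.9] 6.9
0.107 [ 1.5  0.1 -1.1] 7.1
0 0 26.55
```

View pics/x.png

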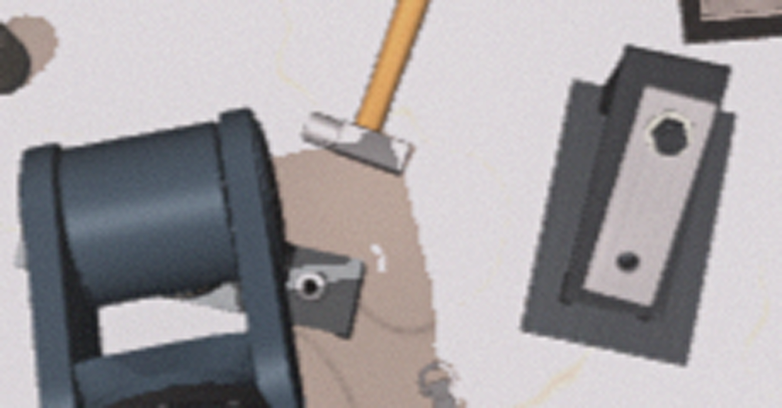

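The strap has swung, with its hole now at crop (628,262), and the bolt head is clear at (311,286). I'll finish seating the drift, release it, and move to the bolt.

Run:
```python
from h import *
print("bolt pix",pix("top",BOLT+[0,0,.113]))
t0=m.current_time(); b=fs(5); z=.107
while z>.101:
    z-=.001; m.move_l(DRIFT+[0,0,z],max_speed=.03); f=fs()-b; print(round(z,4),f.round(1))
    if f[2]>4: break
m.set_gripper(.5); print(m.current_time()-t0, fs())
m.move_l(DRIFT+[0,0,.19],max_speed=.25)
m.move_l(BOLT+[0,0,.17],max_speed=.25)
m.move_l(BOLT+[0,0,.13],max_speed=.2)
p,d=m.grab_frame("top"); p2,d=m.grab_frame("scene")
m.dwell(.1); b=fs(5); m.move_l(BOLT+[0,0,.099],max_speed=.1); print("z f",(fs()-b).round(1),m.current_ee_pos())
m.set_gripper(0.0,90); print(m.current_grip_width(),m.current_grip_force(),(fs()-b).round(1))
a=cv2.resize(p[190:250,160:280,::-1],None,fx=5,fy=5,interpolation=cv2.INTER_CUBIC); c=cv2.resize(p2[190:260,290:410,::-1],None,fx=5,fy=5,interpolation=cv2.INTER_CUBIC)[:290]
cv2.imwrite("pics/y.png",cv2.convertScaleAbs(np.vstack([a,c]),alpha=1.5)); print(m.current_time())
```

```text
bolt pix [250.17802991 228.83286817]
0.106 [-3.1 -1.4  6.5]
0.5999999999999979 [-0.1983325  -0.40196571  0.29182462]
z f [ 0.2 -0.7 -0.4] [0.52894453 0.09437115 0.09918497]
0.22299230765546832 87.92919874191284 [-1.5 -1.3  6.2]
29.4083
```

View pics/y.png

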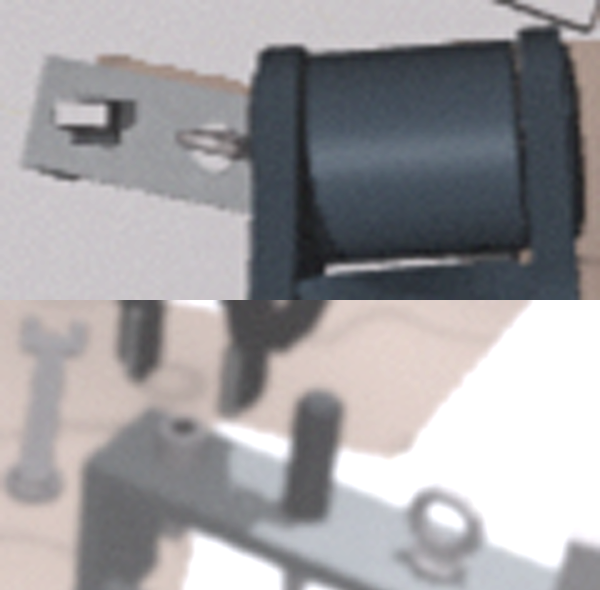

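The drift stands upright and fully down at (315,455) in the lower crop, and the fingers are around the bolt head. I'll lift the bolt and bring it over the hole.

Run:
```python
from ins import *
t0=m.current_time()
m.move_l(BOLT+[0,0,.18],max_speed=.2)
print(m.current_grip_width(),m.current_grip_force())
m.move_l(H-.0013*EX+.0077*EY+(.025+.049)*N,ori(-N,-EY),max_speed=.25)
m.dwell(.2); b=loc(fs(5)); np.save("b.npy",b); print(b,m.current_grip_width(),m.current_time()-t0)
p,d=m.grab_frame("top"); a=p[160:260,300:400,::-1]
p,d2=m.grab_frame("scene"); c=p[140:240,150:250,::-1]
cv2.imwrite("pics/pre2.png",cv2.convertScaleAbs(np.hstack([cv2.resize(q,(400,400),interpolation=cv2.INTER_CUBIC) for q in (a,c)]),alpha=1.5))
```

```text
0.2220278132919378 88.1928026676178
[-0.01153674  0.31970911 -1.6332952 ] 0.22192865546301363 2.3249999999999993
```

View pics/pre2.png

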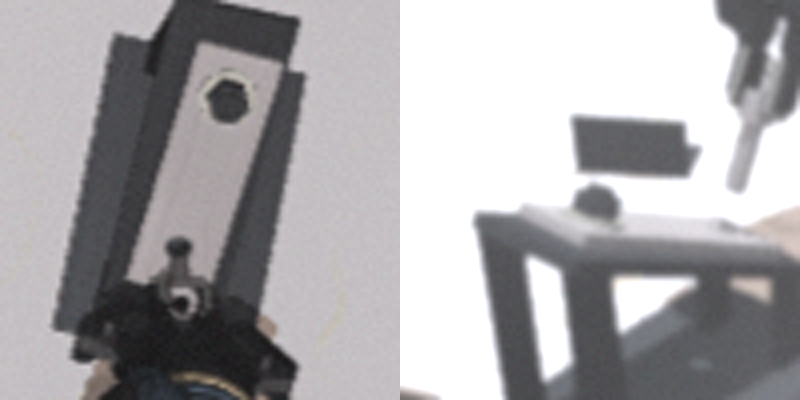

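The bolt is held straight, with its tip just below the hole in the crop, at about (178,262) against the hole at (179,246), and on its line. Now I'll insert it with the same force-guided steps.

Run:
```python
from ins import *
import json
b=np.load("b.npy"); t0=m.current_time(); ox,oy,h=-.0013,.0077,.006
step(ox,oy,h,.1,.049)
while h>-.048:
    h-=.003 if h>-.039 else .001; step(ox,oy,h,.05,.049)
    for k in range(5):
        f=loc(fs())-b; g=np.where(abs(f[:2])>2.5,np.clip(1.5e-4*f[:2],-.0007,.0007),0)
        if not g.any(): break
        ox+=g[0]; oy+=g[1]; step(ox,oy,h,.05,.049)
    print(round(h,4),np.round([ox*1e3,oy*1e3],2),f.round(1),k,round(m.current_time()-t0,2))
    if f[2]>8: break
json.dump([ox,oy,h],open("st.json","w")); print(m.current_time())
```

```text
0.003 [-1.3  7.7] [-1.  -0.7  0.5] 0 0.59
0.0 [-1.3  7.7] [-1.1  0.5  1.1] 0 0.84
-0.003 [-1.3  7.7] [-0.8 -0.3  0.6] 0 1.09
-0.006 [-1.3  7.7] [-1.3 -1.   1.2] 0 1.34
-0.009 [-1.3  7.7] [-0.2 -0.2 -0.5] 0 1.59
-0.012 [-1.3  7.7] [-0.3 -0.2  0.6] 0 1.84
-0.015 [-1.3  7.7] [-1.3  0.2  0.6] 0 2.09
-0.018 [-1.3  7.7] [-0.4 -0.5 -0. ] 0 2.34
-0.021 [-1.3  7.7] [-1.   0.2 -0. ] 0 2.59
-0.024 [-1.3  7.7] [-1.  -0.6  1.3] 0 2.84
-0.027 [-1.3  7.7] [ 0.  -0.3  1.2] 0 3.09
-0.03 [-1.3  7.7] [-0.5  0.3  0.3] 0 3.34
-0.033 [-1.3  7.7] [-1.  -0.5 -0. ] 0 3.59
-0.036 [-1.3  7.7] [ 0.  -0.4  0.7] 0 3.84
-0.039 [-1.3  7.7] [-0.2  0.1  0.2] 0 4.09
-0.04 [-1.3  7.7] [-1.4  0.3  0.9] 0 4.34
-0.041 [-1.3  7.7] [-1.1 -0.9  0.8] 0 4.59
-0.042 [-1.3  7.7] [ 0.6 -0.   0.8] 0 4.84
-0.043 [-1.3  7.7] [-0.3 -0.4  1. ] 0 5.09
-0.044 [-1.3  7.7] [-0.4  0.8  1.1] 0 5.34
-0.045 [-1.3  7.7] [-1.3 -0.5  8.2] 0 5.59
37.425
```

Run:
```python
from ins import *
b=np.load("b.npy")
step(-.0013,.0077,-.0457,.03,.049); print((loc(fs())-b).round(1))
step(-.0013,.0077,-.0450,.03,.049); print((loc(fs())-b).round(1))
m.set_gripper(.5); step(-.0013,.0077,.05,.15,.049)
m.move_l(np.array([.38,0,.33]),ori(DN,-RY),max_speed=.3)
m.dwell(.3)
p,d=m.grab_frame("top"); X=cloud("top",d); a=p[150:260,160:390,::-1]
p,d2=m.grab_frame("scene"); c=p[150:290,150:450,::-1]
cv2.imwrite("pics/fin.png",cv2.convertScaleAbs(np.vstack([cv2.resize(a,(627,300),interpolation=cv2.INTER_CUBIC),cv2.resize(c,(627,293),interpolation=cv2.INTER_CUBIC)]),alpha=1.5))
C=H-.0013*EX+.0077*EY; r=X-C; hh=r@N; lat=np.hypot(r@EX,r@EY)
q=(lat<.02)&(hh>.008)&(hh<.05); print("head h",np.median(hh[q]),hh[q].max(),X[q].mean(0),C+.018*N)
print(m.current_time())
```

```text
[-4.4 -0.7 21.6]
[-1.8 -1.1 11.3]
head h 0.01743441099111001 0.02495862075588636 [ 0.54446026 -0.14848217  0.12175143] [ 0.54288008 -0.14778232  0.12188274]
40.5083
```

View pics/fin.png

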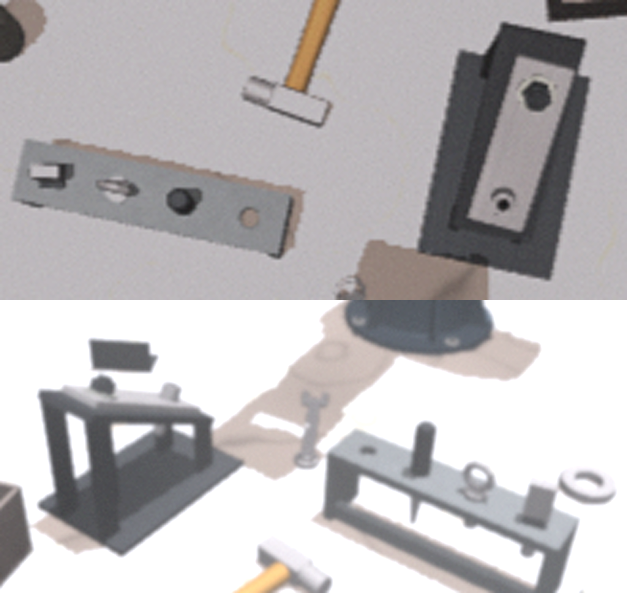

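The bolt head is seated on the strap at (503,200), its top about 17.4 mm above the strap against 18 mm expected. The drift stands fully down in the rack at (181,200), and everything else is where it was.

```bash
python3 -c "
from bench import manip as m
print(m.sign_off())"
```

```text
the job is handed in; nothing more can be done
None
```

The job is handed in at about 40 s of robot time: the strap is swung into line, the bolt is through both holes with its head seated on the strap, and the drift stands fully down in its own rack hole.

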